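# Couple a hand-cart drawbar to the bench tow ball and latch it

## Robot

A 7-joint arm with a two-finger parallel gripper is mounted at the origin on the work surface. World frame = base frame: x ahead of the robot, y to its left, z up, the work surface at z = 0. Lengths are in m, angles in rad, forces in N, time in s.
With the tool pointing down it reaches from about 0.4 to 0.85 m from the base axis. Payload 4.5 kg.
Tool frame: the origin (TCP) lies midway between the tips of the shut fingers; the grasp point (between the pads) lies 19 mm behind it; z points along the fingers, y is the line along which they close (so a half turn about z gives the same grasp; the last joint's range is limited). The gripper opens to 88 mm and grips with 3 to 60 N. Pads are 18 mm wide; open, the fingers measure 123 mm over their backs; the gripper's body (75 mm by 187 mm) begins 45 mm behind the grasp point.
Start: joints at [-1.107, 0.689, -0.195, 1.565, 0.157, 0.902, -0.215], TCP at [0.26, 0.568, 0.239] pointing down, gripper open.
Joint ranges: [-3.01, 3.01], [-0.46, 2.08], [-1.47, 1.51], [0.13, 2.56], [-1, 4.14], [0.04, 2.09], [-2.66, 2.66]. Speed limits (rad/s): [2.57, 2.57, 3.14, 3.14, 3.14, 3.14, 3.14].

## Interface

Orientations are given as a unit quaternion [x, y, z, w].
In Python, from plant import r, eyes, finish_job gives the robot as it stands. The module is installed in compiled form; this text tells all that it offers.
- The arm moves only by the tool move_arm, never from a script. Its argument "motion" is a list of rows, each a list of 7 numbers: the shift along the tool's x, y, z in mm, then the turn, a rotation vector about the tool's x, y, z in degrees, then the closure, from 0 (fully open) to 1 (shut). A call has 1 to 5 rows; each row is the pose to reach, as a shift and turn from the pose commanded when the call began, along the tool's axes at that moment; what a row does not reach only later rows make up. A row lasts 1/8 s, in which the tool goes at most 62.5 mm and 10.7 degrees, less where a joint would pass 70% of its speed; a pose out of reach is approached as far as the arm can. A call with a gripper value outside its range is refused whole. The fingers move at their own pace and stop on an object; "newtons" is the grip in N (left out, the last holds). Time passes only in rows, so rows that repeat a pose let the fingers close. It gives the time, the measured TCP pose, the force, the opening and the grip force at its end, in the units of the state.
- r.get_state(): the state, without advancing time (a new reading comes with each control period).
- eyes.snapshot(name): name is "side" or "top" or "wrist"; returns a dict with "frame" (400x640x3 uint8, red, green, blue), "z_map" (400x640 float32, m along the optical axis (not along the pixel's ray), 0 where there is no reading), "intrinsics" (3x3 intrinsics, pixels), "dist" ([k1, k2, p1, p2, k3] as OpenCV has them; the pictures are not rectified), "world_to_cam" (4x4, takes a point from world to camera coordinates). Camera axes: x right, y down, z forward; pixel columns grow to the right and rows downward; lengths in m; the calibration is good to about 2 mm. A picture is of the moment at which its call begins.
- finish_job(): hands the job in; it is judged then, once.
The state is a dict: "clock": time; "q": joint angles; "qd": joint speeds; "joint_torque": joint torques, N m; "tool_pos": TCP position; "eef_rot": TCP orientation; "contact_force": force on the tool from outside, world axes, zero at the start; "moment": the same for the moment, N m; "opening": opening from 0.0 (shut) to 1.0 (fully open); "finger_force": force on a finger pad.
Only numpy, scipy, OpenCV 4.12 (cv2) and the standard library are available. Lean on these libraries where they do the work, as an engineer would, in place of code of your own. Each camera call takes 0.05 s, during which the arm holds its last target. There are 200 camera calls.

## Task

Take the hand-cart drawbar off its wooden block, set its socket on the steel tow ball, and push the coupler head down by feel, firmly but never forcing it, until the ball is fully home and lifts the indicator pin in the head, with the latch lever still raised. Only then press the latch lever all the way down, without forcing it, and leave the drawbar standing on the ball and its leg, let go. Do not disturb the wooden block or the other things on the bench.

Things in the scene. Friction and masses are not known exactly. Their poses are not given: they have to be found in the camera images.
- hitch: Fixed dark steel tow-ball bracket: channel 90 x 80 mm, 40 mm high, on a base plate 150 x 120 mm bolted to the bench. On top a plain steel tow ball, 50 mm wide, neck 26 mm. Origin on the bench under the middle of the slot that holds the ball. z up; x: the way a coupled drawbar's x should point, within 0.5 rad.
- socket_seat (a point): Drawbar (loose, 0.6 to 0.9 kg, bare metal): point inside its round coupler head where the ball's centre lies when home. x: along the drawbar from tail to head; z up. Head 70 mm across, rim 18 mm below this point (on the block at first), bore 53 mm wide. Two sprung linings at its sides grip the ball from 13 mm short of home: a push of 6 to 16 N seats it, up to a hard stop; it stays where left.
- head_top (a point): Flat on top of the head, 31 mm above and 6 mm behind socket_seat: push down here (the pin stands 21 mm ahead, keep off it). The ball's centre is 81 to 103 mm above the bench and up to 6 mm to either side of the bracket's origin along its y (shank in a slot, on spacers; firm): not measured, so find it by feel or sight.
- indicator_pin (a joint): Brass pin, 7 mm thick, upright in the head's dome, 15 mm ahead of socket_seat: 0 = sunk flush; the ball lifts it as it comes home, to about 0.005 m, 0.0045 to 0.007 (2 to 4 mm above the head's flat top); below 0.003 the ball is not home. Light spring; do not press on it.
- tube_grip (a point): Centre of the drawbar's square tube (30 x 30 mm), 165 mm behind socket_seat (-x) and 5 mm above it: place to grasp from above, fingers closing along y, near the balance point. 45 mm farther back a clamp (42 mm square) holds the parking leg; its foot, 50 x 100 mm, is 92 mm below and 230 mm behind socket_seat, so the drawbar is level to 3 degrees once home.
- latch_lever (a joint): Latch lever on the head: 0 = raised, 0.80 rad = fully down on a hard stop, lying along the tube. Turns about the drawbar's y axis through a pivot 42 mm behind and 12 mm above socket_seat. Stiff (4 to 9 N at its end), stays where left. Its jaw swings in under the ball and clears it only if the ball is home.
- lever_end (a point): Middle of the lever's upper face near its end, 80 mm behind and 20 mm above the pivot when the lever is down; at 0 it is 41 mm behind and 71 mm above it. Turns with the lever (its axes are the drawbar's when raised). Dark steel strip 22 mm wide, its upper face 18 mm above the pivot when down, ending in a pad 28 mm wide. Press it down and rearwards round the pivot.
- prop_block: Wooden block 72 x 110 mm, 74 mm high, that carries the drawbar's head at the start (loose, 0.3 kg). Origin at the centre of its underside.
- pliers: Bystander: pliers with red handles, 175 mm long, 12 mm high, lying. Origin near mid-length on the bench.
- wire_spool: Bystander: spool of copper wire, 84 mm wide, 48 mm high. Origin under its centre.
- glue_bottle: Bystander: white bottle with black cap, 60 mm wide, 150 mm high. Origin under its centre.
- offcut: Bystander: wooden offcut 110 x 46 x 38 mm. Origin under its centre.
- utility_knife: Bystander: grey utility knife, 155 mm long, 16 mm high. Origin under its handle's centre.
- hex_key: Bystander: hex key, 115 mm long, 8 mm thick. Origin under the middle of its long arm.
- grease_tin: Bystander: round tin, 68 mm wide, 55 mm high. Origin under its centre.
There are look-alikes about, which are no part of the job. What is shaped like the hitch but orange or red is not meant.

How it is judged:
On the way, in this order (a step that is already met when the one before it is completed fails the run):
1. the ball is fully home in the socket (it lifts the indicator pin) while the latch lever is still raised (value of joint indicator_pin above 0.003 m and horizontal distance between socket_seat and hitch below 0.01 m and value of joint latch_lever below 0.3 rad), for 0.2 s.
2. the latch lever is pressed fully down with the ball still home (value of joint indicator_pin above 0.003 m and horizontal distance between socket_seat and hitch below 0.01 m and value of joint latch_lever above 0.75 rad), for 0.2 s.
At the end, for the whole second after the job is handed in: Ball home in the socket (indicator pin lifted over 3 mm, head within 10 mm of the bracket's middle), latch lever at 0.75 rad or more (stop at 0.80), drawbar upright within 0.08 rad on ball and leg, at rest, let go (all of step 2 and angle between socket_seat's own z axis and vertical below 0.08 rad and linear speed of drawbar below 0.01 m/s); the robot touches nothing.
It fails at once if the tow ball is loaded with more than 55 N in all, the linings' own grip of some 20 N included (forced, rammed or dropped on) (contact force between hitch and anything else above 55 N).
It fails at once if the latch lever is pushed with more than 45 N (contact force between latch_lever and anything else above 45 N).
It fails at once if the wooden block or another thing on the bench is shifted by more than 30 mm (distance of any of prop_block, pliers, wire_spool, glue_bottle, offcut, utility_knife, hex_key, grease_tin from where it was at the start of the episode above 0.03 m).
It also fails if it takes over 67 s, if anything falls off the work surface, if the arm or the gripper's body presses on something with over 40 N, if the wrist force passes 120 N, or if a joint passes its speed limit or range.

## Working session

There is one attempt and no reset: what is moved stays moved. The work goes in short steps, Python scripts to look and compute and a tool call to move; the robot and the scene stay as the last step left them, time stands still between calls to the robot, and variables do not carry over. Pictures are saved under pics/ and viewed, at most 11 in all, crops included, and the job is handed in when it is done.

Besides the shell and the picture viewer there is one more tool, called after "Call:" as name(argument=value, ...), one argument or row to a line, values as JSON. move_arm: Moves the arm, as the interface text tells. Its arguments: {"type":"object","properties":{"motion":{"type":"array","items":{"type":"array","items":{"type":"number"}}},"newtons":{"type":"number"}},"required":["motion"]}

```bash
mkdir -p pics; cat > h.py <<'E'
import numpy as np, cv2
from plant import r, eyes
from scipy.spatial.transform import Rotation as R
def snap(n):
    s=eyes.snapshot(n); np.savez(f'{n}.npz',**s); return s
def load(n): return dict(np.load(f'{n}.npz'))
def cloud(s):
    K=s['intrinsics'];z=s['z_map'];h,w=z.shape
    u,v=np.meshgrid(np.arange(w),np.arange(h))
    p=cv2.undistortPoints(np.stack([u,v],-1).reshape(-1,1,2).astype(np.float64),K,s['dist']).reshape(h,w,2)
    c=np.concatenate([p*z[...,None],z[...,None]],-1)
    T=np.linalg.inv(s['world_to_cam']); P=c@T[:3,:3].T+T[:3,3]
    P[z==0]=np.nan
    return P
def save(s,f,crop=None,k=1):
    im=s['frame'][...,::-1]
    if crop: a,b,c,d=crop; im=im[b:d,a:c]
    if k!=1: im=cv2.resize(im,None,fx=k,fy=k,interpolation=cv2.INTER_CUBIC)
    cv2.imwrite('pics/'+f,im)
def st():
    s=r.get_state(); print({k:np.round(np.array(s[k]),4).tolist() for k in ['clock','tool_pos','eef_rot','contact_force','opening','finger_force']}); return s
E
python3 - <<'E'
from h import *
for n in ('top','side'):
    s=snap(n); save(s,n+'.png'); T=np.linalg.inv(s['world_to_cam']); print(n,T[:3,3],T[:3,2],s['intrinsics'][0,0])
st()
E
```

```text
top [0.30072344 0.11555814 1.73021536] [ 0.14921747 -0.01196392 -0.98873202] 441.57533303502976
side [ 0.3278435  -0.86560623  0.70568732] [ 0.19181447  0.84420783 -0.50052008] 387.77098182593244
{'clock': 0.1, 'tool_pos': [0.2602, 0.5676, 0.238], 'eef_rot': [0.2132, 0.977, -0.0008, -0.0001], 'contact_force': [-0.4093, 0.4012, -0.5533], 'opening': 1.0029, 'finger_force': 0.0}
```

View pics/top.png

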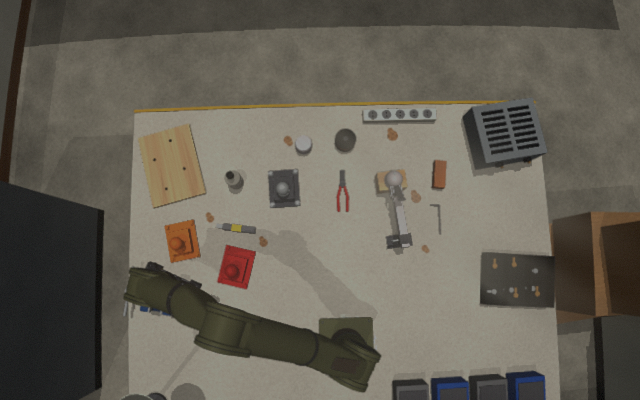

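View pics/side.png

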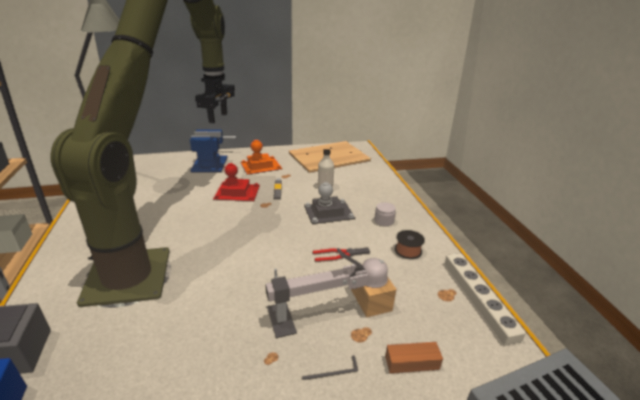

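The top view shows the dark hitch at about (284,188), the drawbar head at (396,180) with its tail at (399,241), the pliers at (343,190) and the orange and red decoys at lower left. The side view shows the drawbar at (270-385,270-330) and the hitch at (328,205).

```bash
python3 - <<'E'
from h import *
s=load('top');P=cloud(s);hsv=cv2.cvtColor(s['frame'],cv2.COLOR_RGB2HSV);Z=P[...,2]
print('bench z',np.nanmedian(Z[200:230,300:330]), 'nan',np.isnan(Z).mean())
print('hitch centre px',P[188,284],P[205,284])
# hitch base plate: dark pixels
m=np.zeros(Z.shape,np.uint8); roi=(slice(160,215),slice(260,308)); m[roi]=(hsv[...,2][roi]<95)
cs,_=cv2.findContours(m,cv2.RETR_EXTERNAL,cv2.CHAIN_APPROX_NONE);c=max(cs,key=cv2.contourArea);print(cv2.minAreaRect(c))
def ray(uv,z):
    p=cv2.undistortPoints(np.array(uv,float).reshape(-1,1,2),s['intrinsics'],s['dist']).reshape(-1,2)
    T=np.linalg.inv(s['world_to_cam']); d=np.c_[p,np.ones(len(p))]@T[:3,:3].T
    return T[:3,3]+d*((z-T[2,3])/d[:,2])[:,None]
b=cv2.boxPoints(cv2.minAreaRect(c)); B=ray(b,0.008);print(B.round(4).tolist(),B.mean(0)); 
for i in range(2):e=B[i+1]-B[i];print('edge',np.linalg.norm(e),np.degrees(np.arctan2(e[1],e[0])))
q=P[roi].reshape(-1,3);t=q[q[:,2]>0.09];print('ball>90',len(t),np.nanmean(t,0),np.nanmax(q[:,2]))
# drawbar
roi=(slice(160,260),slice(365,430));q=P[roi].reshape(-1,3);q=q[np.isfinite(q[:,2])]
for lo,hi in((.105,.2),(.085,.105),(.06,.085)):
    a=q[(q[:,2]>lo)&(q[:,2]<hi)];print(lo,len(a),a.mean(0),a.min(0),a.max(0))
save(s,'t2.png',(255,150,455,260),4)
sv=load('side');save(sv,'s2.png',(250,170,450,350),4)
E
```

```text
bench z 0.0012322656553584999 nan 0.00409375
hitch centre px [0.59134123 0.21750549 0.11814774] [0.54363896 0.22586556 0.00506255]
((283.4568176269531, 188.39593505859375), (37.048465728759766, 29.781267166137695), 85.91438293457031)
[[0.682, 0.29, 0.008], [0.6873, 0.1713, 0.008], [0.5383, 0.1642, 0.008], [0.5331, 0.2813, 0.008]] [0.61017804 0.22672084 0.008     ]
edge 0.11879327946268045 -87.46419125895325
edge 0.1491734768001197 -177.26501619687008
ball>90 132 [0.59451007 0.22459289 0.1065069 ] 0.12009145967771717
0.105 792 [ 0.51139916 -0.20520005  0.11987069] [ 0.36028334 -0.24186325  0.10500088] [ 0.64980464 -0.16436711  0.18335145]
0.085 126 [ 0.50351656 -0.19121598  0.09722078] [ 0.36066349 -0.22812623  0.08504454] [ 0.6520597  -0.15792782  0.10485056]
0.06 293 [ 0.61489055 -0.18313457  0.07500181] [ 0.37339808 -0.2515105   0.06046919] [ 0.66201479 -0.13364566  0.08461073]
```

View pics/t2.png

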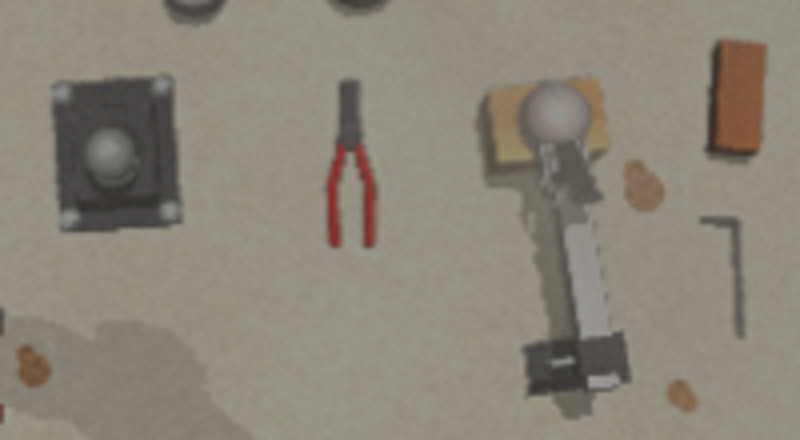

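View pics/s2.png

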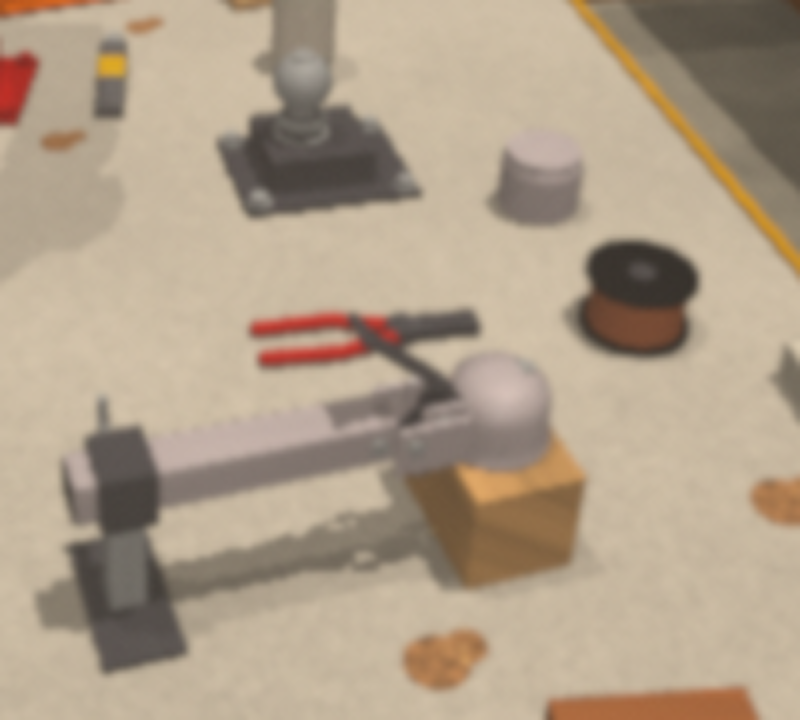

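The crops show the raised lever lying towards the tail and the drawbar level. The ball sits near the robot-side end of the hitch plate, so hitch x is about +2.7° yaw.

```bash
cat >> h.py <<'E'
from scipy.optimize import least_squares
def sphere(q,r0,c0):
    f=least_squares(lambda c:np.linalg.norm(q-c,axis=1)-r0,c0,loss='soft_l1',f_scale=.003);return f.x,np.median(abs(f.fun))
def tcp_delta(goal,yaw,s=None):
    """tool-frame shift mm & z turn deg from current measured pose, goal tcp, tool x yaw deg (tool down)"""
    s=s or r.get_state();Rm=R.from_quat(s['eef_rot']);
    print('yaw now',np.degrees(np.arctan2(*Rm.as_matrix()[1::-1,0])))
    print('shift',(Rm.inv().apply(np.array(goal)-s['tool_pos'])*1e3).round(1))
    G=R.from_euler('z',yaw,degrees=True)*R.from_euler('x',180,degrees=True)
    print('turn',np.degrees((Rm.inv()*G).as_rotvec()).round(1))
E
python3 - <<'E'
from h import *
for n in('top','side'):
    s=load(n);P=cloud(s);f=np.isfinite(P[...,2]);hsv=cv2.cvtColor(s['frame'],cv2.COLOR_RGB2HSV)
    q=P[f&(abs(P[...,0]-.594)<.04)&(abs(P[...,1]-.222)<.04)&(P[...,2]>.085)&(P[...,2]<.14)]
    c=sphere(q,.025,[.59,.222,.09]);print(n,'ball',len(q),c)
    m=f&(P[...,1]<-.13)&(P[...,1]>-.26)&(P[...,0]>.35)&(P[...,0]<.68)
    q=P[m&(P[...,2]>.1)&(P[...,0]>.59)&(P[...,2]<.13)&(hsv[...,2]>110)]
    c=sphere(q,.035,[.62,-.185,.09]);print('dome',len(q),c)
    t=P[m&(P[...,2]>.106)&(P[...,2]<.12)&(P[...,0]>.43)&(P[...,0]<.53)&(hsv[...,2]>110)]
    l=cv2.fitLine(t[:,:2].astype(np.float32),cv2.DIST_HUBER,0,.01,.01).ravel();print('tube',len(t),l,np.degrees(np.arctan(l[1]/l[0])),np.median(t[:,2]))
    lev=P[m&(P[...,2]>.135)&(P[...,2]<.19)];print('lever',len(lev),lev.mean(0),lev[lev[:,2]>.165].mean(0))
tcp_delta([.46,-.2,.25],8)
E
```

```text
top ball 136 (array([0.5973445 , 0.22558322, 0.090071  ]), np.float64(0.0016013837062017443))
dome 194 (array([ 0.62074392, -0.19541493,  0.09198906]), np.float64(0.0019474436989544118))
tube 197 [ 0.99339974  0.11470376  0.4782772  -0.21112198] 6.5865383 0.11308900745113082
lever 73 [ 0.54648308 -0.20311822  0.15950179] [ 0.53219777 -0.20400852  0.17426858]
side ball 150 (array([0.59766156, 0.22553445, 0.08929095]), np.float64(0.0011063790945513713))
dome 419 (array([ 0.62088583, -0.19909512,  0.09025267]), np.float64(0.0012344367440787762))
tube 444 [ 0.9912944   0.1316643   0.4792269  -0.21719013] 7.5657763 0.11139663299431274
lever 105 [ 0.54588919 -0.21031419  0.15795183] [ 0.53030054 -0.21149704  0.17285758]
yaw now 155.37926813051345
shift [-501.4 -614.6  -10.9]
turn [-0.000e+00  1.000e-01  1.474e+02]
```

Call:
move_arm(
  motion=[
    [-50,-28,0,0,0,-7,0],
    [-110,-62,0,0,0,-14,0],
    [-165,-94,0,0,0,-21,0],
    [-220,-125,0,0,0,-28,0],
    [-270,-154,0,0,0,-32,0],
  ],
)

```text
clock: 0.72
tool_pos: [0.4406, 0.3167, 0.2385]
eef_rot: [-0.066, 0.998, -0.0, -0.0]
contact_force: [0.9, 0.5, -0.1]
opening: 0.999
finger_force: 0.0
```

```bash
python3 - <<'E'
from h import *
st();tcp_delta([.457,-.216,.25],187)
E
```

```text
{'clock': 0.725, 'tool_pos': [0.4406, 0.3167, 0.2385], 'eef_rot': [-0.0657, 0.9978, -0.0001, -0.0001], 'contact_force': [0.9195, 0.4741, -0.1038], 'opening': 0.9995, 'finger_force': 0.0}
yaw now -172.46445618215265
shift [  53.6 -530.2  -11.5]
turn [-0.  -0.   0.5]
```

Call:
move_arm(
  motion=[
    [0,-60,0,0,0,0,0],
    [5,-120,0,0,0,0,0],
    [10,-180,0,0,0,0,0],
    [15,-240,0,0,0,0,0],
    [20,-300,0,0,0,0,0],
  ],
)

```text
clock: 1.35
tool_pos: [0.4582, 0.0165, 0.2386]
eef_rot: [-0.064, 0.998, 0.0, -0.0]
contact_force: [0.2, -0.3, -0.6]
opening: 1.002
finger_force: 0.0
```

Call:
move_arm(
  motion=[
    [7,-60,0,0,0,0,0],
    [14,-120,0,0,0,0,0],
    [20,-180,0,0,0,0,0],
    [26,-220,0,0,0,0,0],
    [26,-220,0,0,0,0,0],
  ],
)

```text
clock: 1.98
tool_pos: [0.4597, -0.207, 0.238]
eef_rot: [-0.061, 0.998, -0.001, -0.001]
contact_force: [-0.2, 1.1, 0.0]
opening: 1.004
finger_force: 0.0
```

```bash
python3 - <<'E'
from h import *
st();s=snap('wrist');save(s,'w1.png');T=np.linalg.inv(s['world_to_cam']);print(T[:3,3],T[:3,2])
P=cloud(s);f=np.isfinite(P[...,2]);hsv=cv2.cvtColor(s['frame'],cv2.COLOR_RGB2HSV)
m=f&(P[...,1]<-.13)&(P[...,1]>-.26)&(P[...,0]>.35)&(P[...,0]<.68)
t=P[m&(P[...,2]>.106)&(P[...,2]<.12)&(P[...,0]>.42)&(P[...,0]<.52)]
print(len(t),t.min(0),t.max(0))
for x in np.arange(.42,.52,.02):
    a=t[abs(t[:,0]-x)<.005]; 
    if len(a):print(x,np.percentile(a[:,1],[1,99]),np.percentile(a[:,1],[1,99]).mean(),np.median(a[:,2]))
tcp_delta([.457,-.216,.078],187)
E
```

```text
{'clock': 1.975, 'tool_pos': [0.4597, -0.207, 0.238], 'eef_rot': [-0.0606, 0.9982, -0.0006, -0.0006], 'contact_force': [-0.2372, 1.1494, 0.014], 'opening': 1.0038, 'finger_force': 0.0}
[ 0.38927634 -0.21539327  0.38441832] [ 0.27075412  0.03240261 -0.96210305]
3429 [ 0.42001691 -0.23330795  0.10796148] [ 0.51998959 -0.19326381  0.11428398]
0.42 [-0.23308281 -0.20386668] -0.21847474466638767 0.11208497400440617
0.44 [-0.23152225 -0.20148773] -0.21650498856034306 0.11203986896536122
0.46 [-0.22941026 -0.19981403] -0.21461214575251014 0.11198315201457643
0.48000000000000004 [-0.22630704 -0.19733823] -0.21182263685592395 0.11218345101733918
0.5 [-0.2243729  -0.19545395] -0.20991342822584036 0.11227294077290956
0.52 [-0.22249678 -0.19347149] -0.20798413595071086 0.11226784849307397
yaw now -172.8197901715036
shift [  4.6 -11.4 160.2]
turn [ 0.  -0.   0.2]
```

View pics/w1.png

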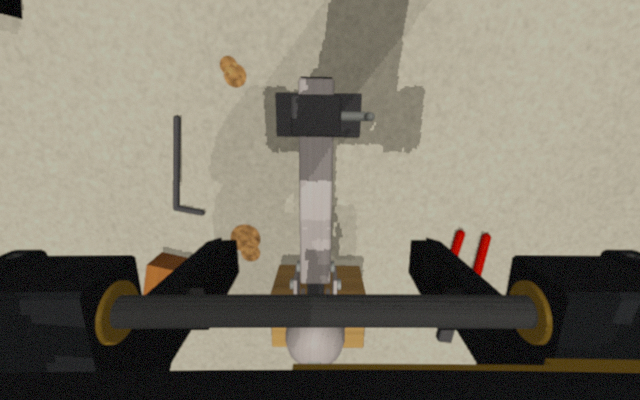

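The wrist view shows the tube centred between the open fingers: column 316, with the clamp's front edge at row ~137, the head at (316,340) and the pliers at right.

```bash
python3 - <<'E'
from h import *
s=load('wrist');P=cloud(s)
for v in range(85,150,5):print(v,P[v,316].round(4),P[v,290].round(4))
q=P[300:362,290:342].reshape(-1,3);q=q[(q[:,2]>.095)&(q[:,2]<.13)];print(len(q),sphere(q,.035,[.62,-.195,.09]),q.max(0),q.min(0))
for v in range(325,370,4):print(v,P[v,316].round(4),s['frame'][v,316])
E
```

```text
85 [ 0.3673 -0.2243  0.1119] [ 0.3621 -0.2577  0.002 ]
90 [ 0.3712 -0.2238  0.1132] [ 0.3675 -0.2573  0.0015]
95 [ 0.3753 -0.2233  0.1168] [ 0.3732 -0.2562  0.0071]
100 [ 0.3792 -0.2228  0.1191] [ 0.3786 -0.2558  0.0068]
105 [ 0.383  -0.2224  0.1172] [ 0.384  -0.2553  0.0065]
110 [ 0.3869 -0.2219  0.1192] [ 0.3896 -0.2548  0.0064]
115 [ 0.3908 -0.2215  0.117 ] [ 0.3952 -0.2544  0.0057]
120 [ 0.3948 -0.221   0.1182] [ 0.4008 -0.2537  0.0073]
125 [ 0.3987 -0.2206  0.1192] [ 0.4065 -0.2533  0.0058]
130 [ 0.4027 -0.2201  0.1189] [ 0.4121 -0.2526  0.0076]
135 [ 0.4069 -0.2197  0.1181] [ 0.4181 -0.2523  0.0054]
140 [ 0.4114 -0.2193  0.1124] [ 0.4243 -0.2522  0.0007]
145 [ 0.4156 -0.2188  0.1127] [ 0.4303 -0.2517  0.0008]
1694 (array([ 0.61849533, -0.19685721,  0.09016987]), np.float64(0.000782812110592241)) [ 0.64201147 -0.1686447   0.12456444] [ 0.59563812 -0.22416596  0.10484029]
325 [ 0.4378 -0.2113  0.3208] [56 57 55]
329 [ 0.5968 -0.1978  0.1184] [174 165 157]
333 [ 0.5999 -0.1974  0.1204] [181 172 165]
337 [ 0.6039 -0.1969  0.1212] [184 175 170]
341 [ 0.6079 -0.1964  0.122 ] [186 179 172]
345 [ 0.6126 -0.1959  0.1221] [185 181 171]
349 [ 0.6164 -0.1954  0.1232] [185 175 169]
353 [ 0.6216 -0.1948  0.1227] [185 175 168]
357 [ 0.6257 -0.1943  0.1234] [179 169 163]
361 [ 0.6306 -0.1938  0.1234] [171 166 160]
365 [ 0.4419 -0.2107  0.3286] [77 57 21]
369 [ 0.4415 -0.2107  0.3301] [63 48 19]
```

Call:
move_arm(
  motion=[
    [7,-10,0,0,0,1.2,0],
    [7,-10,55,0,0,1.2,0],
    [7,-10,110,0,0,1.2,0],
    [7,-10,150,0,0,1.2,0],
    [7,-10,160,0,0,1.2,0],
  ],
)

```text
clock: 2.65
tool_pos: [0.4539, -0.2124, 0.077]
eef_rot: [-0.055, 0.998, 0.001, -0.002]
contact_force: [-0.5, -0.3, 0.6]
opening: 1.001
finger_force: 0.0
```

Call:
move_arm(
  motion=[
    [0,0,0,0,0,0,0.4],
    [0,0,0,0,0,0,0.7],
    [0,0,0,0,0,0,0.75],
    [0,0,0,0,0,0,0.8],
    [0,0,0,0,0,0,0.8],
  ],
  newtons=45,
)

```text
clock: 3.28
tool_pos: [0.4553, -0.214, 0.0791]
eef_rot: [-0.054, 0.999, -0.0, 0.0]
contact_force: [-0.3, -0.7, 0.3]
opening: 0.457
finger_force: 0.0
```

Call:
move_arm(
  motion=[
    [0,0,0,0,0,0,0.9],
    [0,0,0,0,0,0,0.9],
    [0,0,0,0,0,0,0.9],
    [0,0,0,0,0,0,0.9],
    [0,0,0,0,0,0,0.9],
  ],
)

```text
clock: 3.9
tool_pos: [0.4552, -0.2145, 0.0788]
eef_rot: [-0.054, 0.999, -0.0, 0.0]
contact_force: [0.4, -4.1, 3.2]
opening: 0.333
finger_force: 45.0
```

Call:
move_arm(
  motion=[
    [0,0,-5,0,0,0,0.9],
    [0,0,-15,0,0,0,0.9],
    [0,0,-35,0,0,0,0.9],
    [0,0,-60,0,0,0,0.9],
    [0,0,-80,0,0,0,0.9],
  ],
)

```text
clock: 4.53
tool_pos: [0.4544, -0.213, 0.1595]
eef_rot: [-0.054, 0.999, 0.001, -0.001]
contact_force: [-0.4, -0.7, -7.4]
opening: 0.332
finger_force: 45.0
```

```bash
cat >>h.py <<'E'
def look(cams=('top','side'),near=(.6,-.2)):
    for n in cams:
        s=snap(n);P=cloud(s);f=np.isfinite(P[...,2]);hsv=cv2.cvtColor(s['frame'],cv2.COLOR_RGB2HSV)
        d=np.hypot(P[...,0]-near[0],P[...,1]-near[1])
        q=P[f&(d<.06)&(P[...,2]>.08)]; print(n,'near pts',len(q),q[:,2].max() if len(q) else 0)
E
python3 - <<'E'
from h import *
st();s=snap('side');save(s,'s3.png');snap('top');w=snap('wrist')
P=cloud(w);q=P[290:380,280:350].reshape(-1,3);q=q[(q[:,0]>.58)&(q[:,0]<.66)&(q[:,2]>.16)];print(len(q),sphere(q,.035,[.62,-.195,.17]))
for v in(150,200,250):print(P[v,316])
E
```

```text
{'clock': 4.525, 'tool_pos': [0.4544, -0.213, 0.1595], 'eef_rot': [-0.0544, 0.9985, 0.0006, -0.0005], 'contact_force': [-0.3948, -0.7282, -7.3938], 'opening': 0.3324, 'finger_force': 44.9985}
0 (array([ 0.62 , -0.195,  0.17 ]), np.float64(nan))
[ 0.39694997 -0.222247    0.2015219 ]
[ 0.41651902 -0.22043585  0.19365927]
[ 0.43723229 -0.2183375   0.19312889]
  return _methods._mean(a, axis=axis, dtype=dtype,
  ret = ret.dtype.type(ret / rcount)
```

View pics/s3.png

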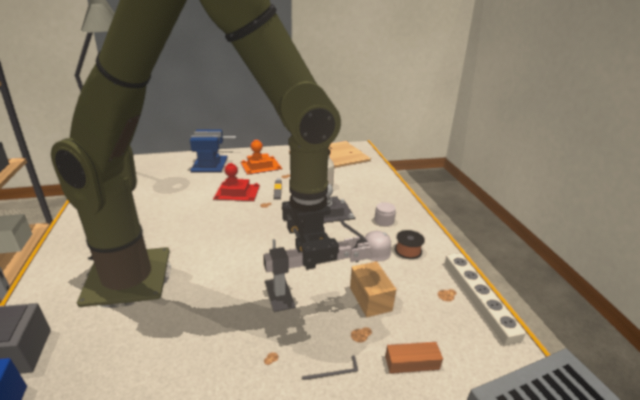

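The drawbar hangs level in the gripper, with the head at (378,245) and the block untouched at (372,288). Next I carry it over to the ball.

Call:
move_arm(
  motion=[
    [0,20,-5,0,0,0,0.9],
    [-3,60,-10,0,0,0,0.9],
    [-6,105,-10,0,0,0,0.9],
    [-9,150,-10,0,0,0,0.9],
    [-12,195,-10,0,0,0,0.9],
  ],
)

```text
clock: 5.3
tool_pos: [0.4447, -0.0159, 0.1681]
eef_rot: [-0.055, 0.999, 0.001, -0.001]
contact_force: [1.0, 0.4, -6.8]
opening: 0.338
finger_force: 45.0
```

Call:
move_arm(
  motion=[
    [-3,45,0,0,0,0,0.9],
    [-6,90,0,0,0,0,0.9],
    [-9,135,0,0,0,0,0.9],
    [-11,175,0,0,0,0,0.9],
    [-13,205,0,0,0,0,0.9],
  ],
)

```text
clock: 5.92
tool_pos: [0.4348, 0.1898, 0.1681]
eef_rot: [-0.056, 0.998, 0.0, -0.001]
contact_force: [0.0, -0.3, -6.2]
opening: 0.335
finger_force: 45.0
```

Call:
move_arm(
  motion=[
    [0,20,0,0,0,0,0.9],
    [0,20,0,0,0,0,0.9],
    [0,20,0,0,0,0,0.9],
  ],
)

```text
clock: 6.3
tool_pos: [0.4337, 0.2054, 0.1682]
eef_rot: [-0.054, 0.999, -0.001, -0.001]
contact_force: [-0.0, -0.5, -6.5]
opening: 0.336
finger_force: 45.0
```

```bash
cat >>h.py <<'E'
def dome(c0,cams=('side','top')):
    for n in cams:
        s=snap(n);P=cloud(s);f=np.isfinite(P[...,2]);hsv=cv2.cvtColor(s['frame'],cv2.COLOR_RGB2HSV)
        c=np.array(c0,float)
        for i in range(3):
            q=P[f&(np.linalg.norm(P-c,axis=-1)<.042)&(P[...,2]>c[2]+.01)&(P[...,0]>c[0]-.025)&(hsv[...,2]>70)]
            c,e=sphere(q,.035,c)
        print(n,'dome',len(q),c.round(4),round(e,4))
E
python3 - <<'E'
from h import *
s=st();x=np.array(s['tool_pos']);print('est seat',x+R.from_quat(s['eef_rot']).apply([-.1642,0,0]))
dome([.5975,.2255,.18])
save(load('side'),'s4.png',(230,120,430,270),4)
E
```

```text
{'clock': 6.3, 'tool_pos': [0.4337, 0.2054, 0.1682], 'eef_rot': [-0.0539, 0.9985, -0.0009, -0.001], 'contact_force': [-0.017, -0.4837, -6.4906], 'opening': 0.3365, 'finger_force': 44.9984}
est seat [0.59691578 0.2230846  0.16781514]
side dome 187 [0.599  0.2215 0.1775] 0.0012
top dome 217 [0.5994 0.2223 0.1784] 0.0017
```

View pics/s4.png

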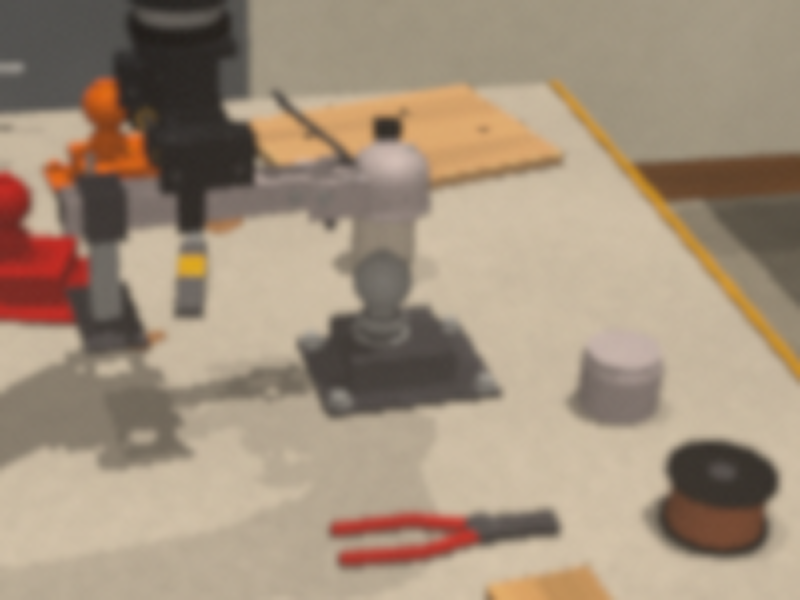

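Head is straight above the ball, about 3 mm short in y.

Call:
move_arm(
  motion=[
    [0,3,5,0,0,0,0.9],
    [0,3,20,0,0,0,0.9],
    [0,3,35,0,0,0,0.9],
    [0,3,42,0,0,0,0.9],
    [0,3,42,0,0,0,0.9],
  ],
)

```text
clock: 7.02
tool_pos: [0.4343, 0.2092, 0.1263]
eef_rot: [-0.054, 0.999, -0.0, -0.0]
contact_force: [-0.1, -0.1, -6.0]
opening: 0.337
finger_force: 45.0
```

```bash
python3 - <<'E'
from h import *
s=st();x=np.array(s['tool_pos']);print('est seat',x+R.from_quat(s['eef_rot']).apply([-.1642,0,-.0132]))
dome([.5975,.2255,.14])
E
```

```text
{'clock': 7.025, 'tool_pos': [0.4343, 0.2092, 0.1263], 'eef_rot': [-0.0538, 0.9986, -0.0002, -0.0004], 'contact_force': [-0.1278, -0.0989, -5.9972], 'opening': 0.3365, 'finger_force': 44.9984}
est seat [0.59755859 0.22684522 0.13939068]
side dome 179 [0.6001 0.2258 0.1362] 0.0013
top dome 209 [0.6009 0.226  0.137 ] 0.002
```

Call:
move_arm(
  motion=[
    [0,-0.5,4,0,0,0,0.9],
    [0,-0.5,8,0,0,0,0.9],
    [0,-0.5,12,0,0,0,0.9],
    [0,-0.5,15,0,0,0,0.9],
    [0,-0.5,15,0,0,0,0.9],
  ],
)

```text
clock: 7.75
tool_pos: [0.4344, 0.2088, 0.1114]
eef_rot: [-0.054, 0.999, -0.0, -0.0]
contact_force: [-0.2, 0.4, -6.8]
opening: 0.337
finger_force: 45.0
```

Call:
move_arm(
  motion=[
    [0,0,3,0,0,0,0.9],
    [0,0,6,0,0,0,0.9],
    [0,0,9,0,0,0,0.9],
    [0,0,9,0,0,0,0.9],
  ],
)

```text
clock: 8.25
tool_pos: [0.4344, 0.2088, 0.1024]
eef_rot: [-0.054, 0.999, -0.0, -0.0]
contact_force: [0.5, -0.3, -6.2]
opening: 0.333
finger_force: 45.0
```

Call:
move_arm(
  motion=[
    [0,0,2,0,0,0,0.9],
    [0,0,4,0,0,0,0.9],
    [0,0,6,0,0,0,0.9],
    [0,0,6,0,0,0,0.9],
  ],
)

```text
clock: 8.75
tool_pos: [0.4344, 0.2089, 0.0966]
eef_rot: [-0.054, 0.999, -0.0, -0.0]
contact_force: [0.2, 0.3, -7.3]
opening: 0.336
finger_force: 45.0
```

Call:
move_arm(
  motion=[
    [0,0,2,0,0,0,0.9],
    [0,0,4,0,0,0,0.9],
    [0,0,4,0,0,0,0.9],
  ],
)

```text
clock: 9.12
tool_pos: [0.4342, 0.2088, 0.0926]
eef_rot: [-0.054, 0.999, -0.0, -0.0]
contact_force: [-0.7, -0.7, -6.4]
opening: 0.335
finger_force: 45.0
```

Call:
move_arm(
  motion=[
    [0,0,1.5,0,0,0,0.9],
    [0,0,3,0,0,0,0.9],
    [0,0,3,0,0,0,0.9],
  ],
)

```text
clock: 9.5
tool_pos: [0.434, 0.2088, 0.0896]
eef_rot: [-0.054, 0.999, -0.0, -0.0]
contact_force: [-3.0, -1.4, -5.2]
opening: 0.337
finger_force: 45.0
```

Call:
move_arm(
  motion=[
    [0,0,1,0,0,0,0.9],
    [0,0,2,0,0,0,0.9],
    [0,0,2,0,0,0,0.9],
  ],
)

```text
clock: 9.88
tool_pos: [0.434, 0.2088, 0.0877]
eef_rot: [-0.054, 0.999, -0.0, -0.0]
contact_force: [-4.0, -0.6, -3.8]
opening: 0.335
finger_force: 45.0
```

Linings are just touching. I'll pitch the tail down onto its foot, pivoting about the ball.

Call:
move_arm(
  motion=[
    [0.4,0,1.5,0,-0.5,0,0.9],
    [0.4,0,3,0,-1,0,0.9],
    [0.3,0,4.5,0,-1.5,0,0.9],
    [0.3,0,5.5,0,-1.9,0,0.9],
    [0.3,0,5.5,0,-1.9,0,0.9],
  ],
)

```text
clock: 10.5
tool_pos: [0.4341, 0.2089, 0.0821]
eef_rot: [-0.054, 0.998, 0.001, 0.017]
contact_force: [-3.8, 0.0, -4.8]
opening: 0.335
finger_force: 45.0
```

```bash
python3 - <<'E'
from h import *
s=st();x=np.array(s['tool_pos']);print('est seat',x+R.from_quat(s['eef_rot']).apply([-.1642,0,-.0132]), 'foot',x+R.from_quat(s['eef_rot']).apply([-.1642+.23,0,-.0132+.092]),s['moment'])
dome([.5975,.2255,.1])
E
```

```text
{'clock': 10.5, 'tool_pos': [0.4341, 0.2089, 0.0821], 'eef_rot': [-0.054, 0.9984, 0.0007, 0.0165], 'contact_force': [-3.8355, 0.0271, -4.8227], 'opening': 0.3354, 'finger_force': 44.9981}
est seat [0.59684446 0.22651264 0.10071706] foot [0.37134363 0.20201458 0.0011519 ] [ 3.33832507e-04  8.37283986e-01 -2.73456698e-02]
side dome 183 [0.5993 0.2249 0.0994] 0.0013
top dome 202 [0.5994 0.2258 0.1005] 0.0018
```

Call:
move_arm(
  motion=[
    [0.5,0,1,0,-0.2,0,0.9],
    [0.5,0,1,0,-0.2,0,0.6],
    [0.5,0,1,0,-0.2,0,0.4],
    [0.5,0,1,0,-0.2,0,0.3],
    [0.5,0,1,0,-0.2,0,0.2],
  ],
)

```text
clock: 11.22
tool_pos: [0.4342, 0.209, 0.0813]
eef_rot: [-0.054, 0.998, 0.001, 0.019]
contact_force: [-0.2, 0.2, -0.7]
opening: 0.713
finger_force: 0.0
```

Call:
move_arm(
  motion=[
    [0,0,0,0,0,0,0.2],
    [0,0,-10,0,0,0,0.1],
    [0,0,-50,0,1,0,0.1],
    [0,0,-110,0,2,0,0.1],
    [0,0,-160,0,2.1,0,0.1],
  ],
)

```text
clock: 11.85
tool_pos: [0.428, 0.208, 0.2438]
eef_rot: [-0.054, 0.999, 0.0, 0.0]
contact_force: [0.3, -0.4, -0.4]
opening: 0.897
finger_force: 0.0
```

```bash
python3 - <<'E'
from h import *
st();dome([.597,.2255,.1]);w=snap('wrist');save(w,'w2.png')
P=cloud(w);q=P[...,:].reshape(-1,3);q=q[np.linalg.norm(q[:,:2]-[.597,.226],axis=1)<.04];q=q[(q[:,2]>.11)&(q[:,2]<.14)];print(len(q))
t=P[(abs(P[...,0]-.44)<.06)&(abs(P[...,1]-.21)<.04)&(P[...,2]>.1)&(P[...,2]<.135)]
for x in np.arange(.4,.5,.02):
    a=t[abs(t[:,0]-x)<.005]
    if len(a):print(x,np.percentile(a[:,1],[1,99]).mean(),np.median(a[:,2]))
E
```

```text
{'clock': 11.85, 'tool_pos': [0.428, 0.208, 0.2438], 'eef_rot': [-0.0537, 0.9986, 0.0004, 0.0005], 'contact_force': [0.3009, -0.3627, -0.4314], 'opening': 0.8966, 'finger_force': 0.0}
side dome 182 [0.599  0.2246 0.099 ] 0.0013
top dome 205 [0.5988 0.2255 0.1006] 0.0017
1894
0.4 0.2050969559604694 0.11395563945329709
0.42000000000000004 0.20724899454999207 0.11461597394443218
0.44000000000000006 0.20979747974601728 0.11536430594823649
0.4600000000000001 0.21194773642137651 0.11617377532804218
0.4800000000000001 0.21350378012791663 0.11699974305669236
```

View pics/w2.png

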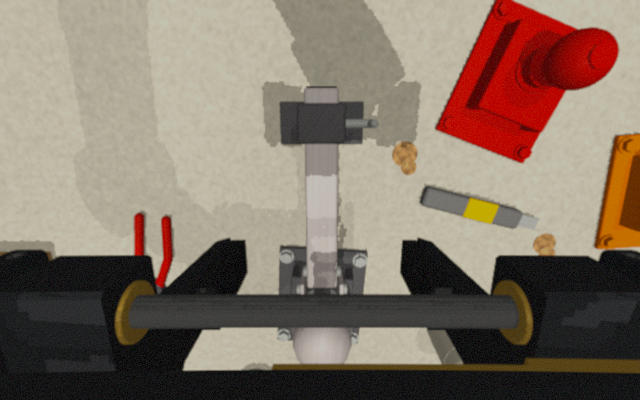

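The wrist view shows the drawbar standing free on ball and leg, head at (322,345), lever raised. Now the closed fingers go over head_top.

Call:
move_arm(
  motion=[
    [-40,0,0,0,0,0,0.5],
    [-90,0,0,0,0,0,0.9],
    [-140,-1,0,0,0,0,1],
    [-163,-1,0,0,0,0,1],
    [-163,-1,30,0,0,0,1],
  ],
  newtons=10,
)

```text
clock: 12.62
tool_pos: [0.5927, 0.2248, 0.2108]
eef_rot: [-0.053, 0.999, 0.001, 0.002]
contact_force: [-1.0, -0.4, -0.4]
opening: 0.351
finger_force: 0.0
```

Call:
move_arm(
  motion=[
    [0,0,40,0,0,0,1],
    [0,0,60,0,0,0,1],
    [0,0,68,0,0,0,1],
    [0,0,68,0,0,0,1],
  ],
)

```text
clock: 13.12
tool_pos: [0.5896, 0.2245, 0.1424]
eef_rot: [-0.054, 0.999, -0.0, -0.001]
contact_force: [-0.6, -0.3, -0.3]
opening: 0.005
finger_force: 0.0
```

```bash
python3 - <<'E'
from h import *
st();s=snap('side');save(s,'s5.png',(260,100,400,220),5)
E
```

```text
{'clock': 13.125, 'tool_pos': [0.5896, 0.2245, 0.1424], 'eef_rot': [-0.054, 0.9985, -0.0003, -0.0007], 'contact_force': [-0.5827, -0.3032, -0.2758], 'opening': 0.0047, 'finger_force': 0.0}
```

View pics/s5.png

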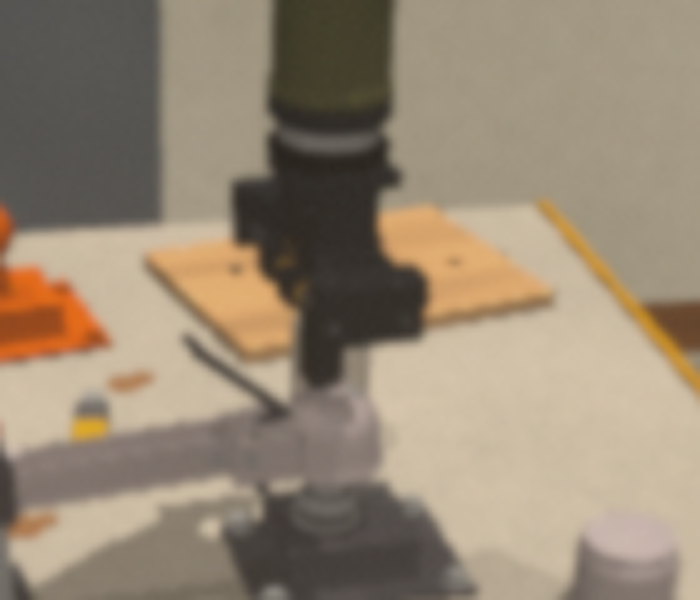

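Fingers are shut above the rear half of the head's flat, clear of lever and pin. Now I feel downwards.

Call:
move_arm(
  motion=[
    [0,0,3,0,0,0,1],
    [0,0,6,0,0,0,1],
    [0,0,8,0,0,0,1],
    [0,0,9,0,0,0,1],
    [0,0,10,0,0,0,1],
  ],
)

```text
clock: 13.8
tool_pos: [0.5901, 0.2247, 0.1331]
eef_rot: [-0.054, 0.999, 0.0, 0.0]
contact_force: [-0.1, -0.1, -0.7]
opening: 0.003
finger_force: 0.0
```

Call:
move_arm(
  motion=[
    [0,0,1,0,0,0,1],
    [0,0,2,0,0,0,1],
    [0,0,2,0,0,0,1],
  ],
)

```text
clock: 14.18
tool_pos: [0.5903, 0.2248, 0.1315]
eef_rot: [-0.054, 0.999, 0.0, 0.0]
contact_force: [-0.4, -0.1, 4.9]
opening: 0.006
finger_force: 2.1
```

Contact at z≈0.132. I push on in small steps.

Call:
move_arm(
  motion=[
    [0,0,0.7,0,0,0,1],
    [0,0,1.4,0,0,0,1],
    [0,0,2,0,0,0,1],
    [0,0,2,0,0,0,1],
  ],
)

```text
clock: 14.68
tool_pos: [0.5905, 0.2249, 0.1305]
eef_rot: [-0.054, 0.999, 0.0, 0.001]
contact_force: [-2.1, -1.4, 10.3]
opening: 0.005
finger_force: 5.4
```

Call:
move_arm(
  motion=[
    [0,0,0.7,0,0,0,1],
    [0,0,1.4,0,0,0,1],
    [0,0,2,0,0,0,1],
    [0,0,2,0,0,0,1],
  ],
)

```text
clock: 15.18
tool_pos: [0.5908, 0.225, 0.1288]
eef_rot: [-0.054, 0.999, 0.0, 0.001]
contact_force: [-1.6, -1.2, 11.9]
opening: 0.008
finger_force: 6.0
```

Call:
move_arm(
  motion=[
    [0,0,1,0,0,0,1],
    [0,0,2,0,0,0,1],
    [0,0,2.5,0,0,0,1],
    [0,0,2.5,0,0,0,1],
  ],
)

```text
clock: 15.68
tool_pos: [0.5912, 0.2251, 0.1263]
eef_rot: [-0.054, 0.999, 0.0, 0.001]
contact_force: [-1.8, -0.6, 10.9]
opening: 0.007
finger_force: 5.6
```

Call:
move_arm(
  motion=[
    [0,0,1,0,0,0,1],
    [0,0,2,0,0,0,1],
    [0,0,2,0,0,0,1],
  ],
)

```text
clock: 16.05
tool_pos: [0.5915, 0.2251, 0.1244]
eef_rot: [-0.054, 0.999, 0.0, 0.002]
contact_force: [-0.8, -1.1, 12.1]
opening: 0.003
finger_force: 5.6
```

Call:
move_arm(
  motion=[
    [0.3,0,0.7,0,0,0,1],
    [0.5,0,1.5,0,0,0,1],
    [0.5,0,1.5,0,0,0,1],
  ],
)

```text
clock: 16.42
tool_pos: [0.5917, 0.2252, 0.1233]
eef_rot: [-0.054, 0.999, 0.001, 0.002]
contact_force: [0.1, -1.5, 13.4]
opening: 0.008
finger_force: 6.4
```

Call:
move_arm(
  motion=[
    [0,0,0.7,0,0,0,1],
    [0,0,1.5,0,0,0,1],
    [0,0,1.5,0,0,0,1],
  ],
)

```text
clock: 16.8
tool_pos: [0.5919, 0.2252, 0.1221]
eef_rot: [-0.054, 0.999, 0.001, 0.003]
contact_force: [-0.4, -1.5, 14.4]
opening: 0.008
finger_force: 7.0
```

Call:
move_arm(
  motion=[
    [0,0,0.7,0,0,0,1],
    [0,0,1.5,0,0,0,1],
    [0,0,1.5,0,0,0,1],
  ],
)

```text
clock: 17.18
tool_pos: [0.5921, 0.2252, 0.1207]
eef_rot: [-0.054, 0.999, 0.001, 0.003]
contact_force: [-0.2, -2.5, 14.7]
opening: 0.005
finger_force: 7.3
```

Call:
move_arm(
  motion=[
    [0,0,0.5,0,0,0,1],
    [0,0,1,0,0,0,1],
    [0,0,1,0,0,0,1],
  ],
)

```text
clock: 17.55
tool_pos: [0.5922, 0.2252, 0.1202]
eef_rot: [-0.054, 0.999, 0.001, 0.003]
contact_force: [-0.9, -2.0, 17.5]
opening: 0.005
finger_force: 8.7
```

Call:
move_arm(
  motion=[
    [0,0,0.4,0,0,0,1],
    [0,0,0.8,0,0,0,1],
    [0,0,0.8,0,0,0,1],
  ],
)

```text
clock: 17.92
tool_pos: [0.5923, 0.2253, 0.12]
eef_rot: [-0.053, 0.999, 0.001, 0.003]
contact_force: [-3.1, -2.7, 21.4]
opening: 0.006
finger_force: 10.8
```

Call:
move_arm(
  motion=[
    [0,0,0.4,0,0,0,1],
    [0,0,0.8,0,0,0,1],
    [0,0,0.8,0,0,0,1],
  ],
)

```text
clock: 18.3
tool_pos: [0.5923, 0.2253, 0.1199]
eef_rot: [-0.053, 0.999, 0.001, 0.003]
contact_force: [-3.1, -3.0, 26.3]
opening: 0.01
finger_force: 13.1
```

```bash
python3 - <<'E'
from h import *
st();s=snap('top');P=cloud(s);save(s,'t5.png',(262,165,312,210),12)
s=snap('side');save(s,'s6.png',(300,160,350,210),12)
E
```

```text
{'clock': 18.3, 'tool_pos': [0.5923, 0.2253, 0.1199], 'eef_rot': [-0.0535, 0.9986, 0.0007, 0.0034], 'contact_force': [-3.1136, -2.9982, 26.3006], 'opening': 0.0098, 'finger_force': 13.1475}
```

Hard stop: 26 N with no further travel, after about 12 mm of stroke. I back off and look for the pin.

Call:
move_arm(
  motion=[
    [0,0,-3,0,0,0,1],
    [0,0,-20,0,0,0,1],
    [20,0,-70,0,0,0,1],
    [70,0,-120,0,0,0,1],
    [120,0,-130,0,0,0,1],
  ],
)

```text
clock: 19.02
tool_pos: [0.4706, 0.2128, 0.2481]
eef_rot: [-0.054, 0.999, 0.001, 0.002]
contact_force: [-0.3, 0.6, 0.3]
opening: -0.002
finger_force: 0.0
```

```bash
python3 - <<'E'
from h import *
st();a=snap('side');w=snap('wrist');t=snap('top');dome([.5965,.2255,.09])
def c(s,b,k):
    x0,y0,x1,y1=b;return cv2.resize(s['frame'][y0:y1,x0:x1,::-1],(390,390),interpolation=cv2.INTER_CUBIC)
cv2.imwrite('pics/m.png',np.hstack([c(a,(295,165,355,225),1),c(t,(264,166,304,206),1)]))
E
```

```text
{'clock': 19.025, 'tool_pos': [0.4706, 0.2128, 0.2481], 'eef_rot': [-0.0535, 0.9986, 0.0014, 0.0023], 'contact_force': [-0.2817, 0.5883, 0.2975], 'opening': -0.002, 'finger_force': 0.0}
side dome 176 [0.5999 0.2257 0.0868] 0.0013
top dome 91 [0.5988 0.2262 0.089 ] 0.0015
```

View pics/m.png

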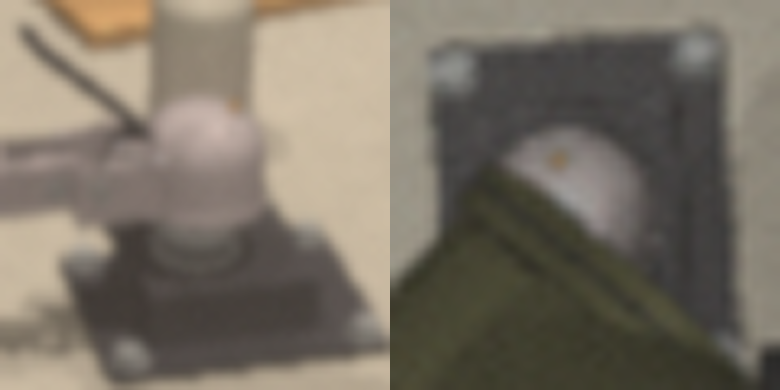

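The brass pin stands lifted at the dome's front (235,103 side; 558,158 top), the lever is still raised and the head dropped about 12 mm. Now the latch lever.

Call:
move_arm(
  motion=[
    [-30,-1,0,0,0,0,1],
    [-65,-1,0,0,0,0,1],
    [-65,-1,30,0,0,0,1],
    [-65,-1,60,0,0,0,1],
    [-65,-1,68,0,0,0,1],
  ],
)

```text
clock: 19.9
tool_pos: [0.5351, 0.217, 0.175]
eef_rot: [-0.053, 0.999, -0.001, -0.002]
contact_force: [0.2, -0.5, -0.1]
opening: 0.003
finger_force: 0.0
```

Call:
move_arm(
  motion=[
    [2,0,4,0,0,0,1],
    [4,0,8,0,0,0,1],
    [8.5,0,11,0,0,0,1],
    [11,0,12,0,0,0,1],
    [11,0,12,0,0,0,1],
  ],
)

```text
clock: 20.52
tool_pos: [0.5258, 0.217, 0.1664]
eef_rot: [-0.054, 0.999, 0.001, 0.002]
contact_force: [4.1, -0.2, 1.5]
opening: 0.01
finger_force: 1.9
```

Call:
move_arm(
  motion=[
    [3,0,1,0,0,0,1],
    [6,0,3,0,0,0,1],
    [9,0,5.5,0,0,0,1],
    [11,0,7,0,0,0,1],
  ],
)

```text
clock: 21.02
tool_pos: [0.513, 0.2155, 0.1584]
eef_rot: [-0.054, 0.999, 0.0, 0.0]
contact_force: [4.7, 1.1, 0.6]
opening: 0.005
finger_force: 1.8
```

Call:
move_arm(
  motion=[
    [2.5,0,2.5,0,0,0,1],
    [5,0,5,0,0,0,1],
    [7.5,0,7.5,0,0,0,1],
    [10,0,10,0,0,0,1],
  ],
)

```text
clock: 21.52
tool_pos: [0.503, 0.2143, 0.1484]
eef_rot: [-0.054, 0.999, 0.0, -0.0]
contact_force: [4.4, 0.8, 2.4]
opening: 0.008
finger_force: 1.8
```

Call:
move_arm(
  motion=[
    [2,0,2.5,0,0,0,1],
    [4,0,5,0,0,0,1],
    [5.5,0,7.5,0,0,0,1],
    [7,0,10,0,0,0,1],
  ],
)

```text
clock: 22.02
tool_pos: [0.4961, 0.2136, 0.1384]
eef_rot: [-0.054, 0.999, 0.0, -0.0]
contact_force: [3.9, 0.7, 3.1]
opening: 0.005
finger_force: 1.8
```

Call:
move_arm(
  motion=[
    [1,0,2,0,0,0,1],
    [2,0,4,0,0,0,1],
    [3,0,6,0,0,0,1],
    [3.5,0,8,0,0,0,1],
  ],
)

```text
clock: 22.52
tool_pos: [0.4924, 0.2131, 0.1303]
eef_rot: [-0.054, 0.999, -0.0, -0.0]
contact_force: [2.3, -0.0, 3.1]
opening: 0.005
finger_force: 1.9
```

Call:
move_arm(
  motion=[
    [0.5,0,2,0,0,0,1],
    [1,0,4,0,0,0,1],
    [1.5,0,6,0,0,0,1],
    [2,0,7,0,0,0,1],
  ],
)

```text
clock: 23.02
tool_pos: [0.4902, 0.2129, 0.1233]
eef_rot: [-0.054, 0.999, -0.0, -0.001]
contact_force: [-0.4, 0.4, 4.4]
opening: 0.005
finger_force: 2.1
```

Call:
move_arm(
  motion=[
    [0.3,0,1,0,0,0,1],
    [0.6,0,2,0,0,0,1],
    [0.6,0,2,0,0,0,1],
  ],
)

```text
clock: 23.4
tool_pos: [0.49, 0.2129, 0.1224]
eef_rot: [-0.054, 0.999, -0.0, 0.0]
contact_force: [-0.6, -0.6, 12.7]
opening: 0.005
finger_force: 6.2
```

Call:
move_arm(
  motion=[
    [0,0,0.7,0,0,0,1],
    [0,0,1.4,0,0,0,1],
    [0,0,1.4,0,0,0,1],
  ],
)

```text
clock: 23.78
tool_pos: [0.49, 0.2129, 0.1219]
eef_rot: [-0.054, 0.999, -0.0, 0.0]
contact_force: [-2.5, -1.8, 20.9]
opening: 0.004
finger_force: 10.8
```

Call:
move_arm(
  motion=[
    [0,0,0.6,0,0,0,1],
    [0,0,1.2,0,0,0,1],
    [0,0,1.2,0,0,0,1],
  ],
)

```text
clock: 24.15
tool_pos: [0.4901, 0.213, 0.1215]
eef_rot: [-0.054, 0.999, -0.0, 0.001]
contact_force: [-5.3, -2.3, 29.9]
opening: 0.007
finger_force: 14.7
```

Hard stop felt (30 N, no travel). I retreat and check.

Call:
move_arm(
  motion=[
    [0,0,-4,0,0,0,1],
    [0,0,-20,0,0,0,1],
    [0,0,-70,0,0,0,1],
    [0,0,-120,0,0,0,1],
    [60,-20,-150,0,0,0,1],
  ],
)

```text
clock: 24.78
tool_pos: [0.4418, 0.1915, 0.2683]
eef_rot: [-0.053, 0.999, 0.002, 0.003]
contact_force: [-1.2, -0.4, 0.7]
opening: 0.007
finger_force: 0.0
```

```bash
python3 - <<'E'
from h import *
st();a=snap('side');w=snap('wrist');dome([.5965,.2255,.09],('side',))
def c(s,b):
    x0,y0,x1,y1=b;return cv2.resize(s['frame'][y0:y1,x0:x1,::-1],(390,390),interpolation=cv2.INTER_CUBIC)
cv2.imwrite('pics/m2.png',np.hstack([c(a,(275,150,365,240)),c(w,(250,180,390,320))]))
P=cloud(a);v=a['frame'].max(-1)
for n,s in(('side',a),('wrist',w)):
    P=cloud(s);d=np.array([.9942,.108]);e=(P[...,:2]-[.5552,.221]);b=-(e@d);l=abs(e@[-d[1],d[0]])
    for lo in range(10,110,10):
        m=(b>lo/1e3)&(b<lo/1e3+.01)&(l<.008)&(P[...,2]>.09)&(P[...,2]<.2)
        if m.sum():print(n,lo,m.sum(),np.median(P[...,2][m]).round(4),np.median(s['frame'].max(-1)[m]))
E
```

```text
{'clock': 24.775, 'tool_pos': [0.4418, 0.1915, 0.2683], 'eef_rot': [-0.0533, 0.9986, 0.0023, 0.0031], 'contact_force': [-1.1582, -0.3969, 0.6689], 'opening': 0.0067, 'finger_force': 0.0}
side dome 178 [0.5992 0.2249 0.0872] 0.0013
side 10 7 0.1189 94.0
side 20 10 0.1194 100.5
side 30 9 0.1188 105.0
side 40 13 0.1192 108.0
side 50 12 0.1189 106.0
side 60 11 0.1192 111.0
side 70 8 0.1222 101.5
side 80 11 0.1112 133.0
side 90 8 0.1112 191.0
side 100 7 0.1108 192.0
wrist 70 74 0.1229 84.0
wrist 80 202 0.1114 121.0
wrist 90 141 0.1112 186.0
wrist 100 142 0.1114 195.0
```

View pics/m2.png

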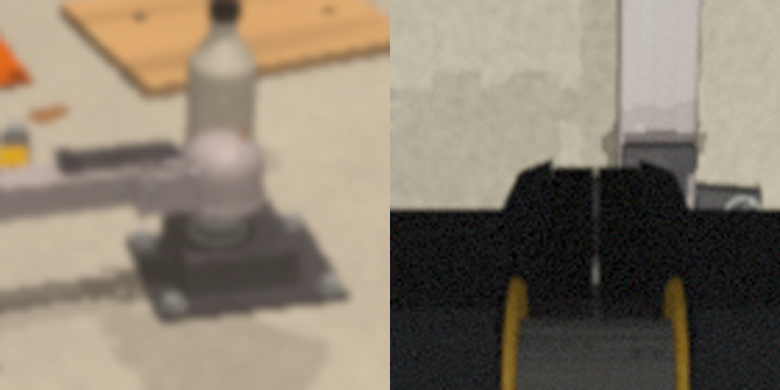

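The lever lies flat along the tube: its face is level at z≈0.119, parallel to the tube top. The pin is still up at (245,133), and the arm is clear of everything.

Call:
move_arm(
  motion=[
    [0,0,-10,0,0,0,1],
    [0,0,-10,0,0,0,1],
    [0,0,-10,0,0,0,1],
  ],
)

```text
clock: 25.3
tool_pos: [0.4392, 0.1896, 0.2752]
eef_rot: [-0.054, 0.999, 0.0, -0.0]
contact_force: [-0.8, 0.3, -0.1]
opening: 0.009
finger_force: 0.0
```

```bash
python3 -c "
from plant import finish_job;print(finish_job())"
```

```text
the job is handed in; nothing more can be done
None
```

The drawbar is coupled and the job is handed in at about 25 s (no verdict was returned): ball home with the indicator pin lifted, then the latch lever pressed down to its stop, and the drawbar left standing on the ball and its leg with the arm clear.

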